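Stand the rough marble block on the sloping board

TASK

Two marble dough-pressing blocks on the dark baking sheet look alike, but one has a rough underside and the other a polished one. Slide a block 4 cm or more across the sheet to feel its drag and find out which is the rough one, then set the rough one down, without dropping it, on the middle of the sloping wooden drying board, where it stays lying; the polished one would slide down the board, which must not happen, so leave it lying on the baking sheet.

Things in the scene. Friction and masses are not known exactly. Their poses are not given: they have to be found in the camera images.
- block_a: one of two look-alike grey-white marble blocks, 110 x 54 x 44 mm (x, y, z), about 0.7 kg, lying on the sheet, 44 mm tall; origin at the centre of its underside. Pushed level along the sheet at 20 mm/s, its weight left on the sheet, the rough one drags with 4 to 7 N and the polished one under 1 N (felt only while it moves; push low, under 30 mm up). A polished one slides down 16 degrees.
- block_b: one of two look-alike grey-white marble blocks, 110 x 54 x 44 mm (x, y, z), about 0.7 kg, lying on the sheet, 44 mm tall; origin at the centre of its underside. Pushed level along the sheet at 20 mm/s, its weight left on the sheet, the rough one drags with 4 to 7 N and the polished one under 1 N (felt only while it moves; push low, under 30 mm up). A polished one slides down 16 degrees.
- sheet: the fixed, flat, dark steel baking sheet, 280 x 400 mm (its x, y), 6 mm thick; origin at the centre of its underside, so its top is 6 mm above it. Only its far (+x) edge has a lip, 8 mm high. The blocks start about 100 mm either side of its centre along its y, their lengths roughly along its x, so there is about 145 mm free between them.
- rest (a point): the middle of the top face of the fixed wooden drying board that stands beside the sheet: a bare wooden slab with dark grooves, 180 mm along its slope and 160 mm wide, sloping at 16 degrees, its high end, 57 mm up, towards the robot and its low end on the table away from it. This point is 32.5 mm above the table; its x points down the slope, y across it, z square out of the face
Things that resemble listed ones, but are neither listed nor needed, are in the scene too. What is shaped like the block_a but turquoise is not meant. Of the things that look like the part that bears rest, the larger one is meant.

How it is judged:
On the way:
1. one of the blocks has been slid at least 30 mm while lying on the baking sheet (((distance of block_a from where it was at the start of the episode above 0.03 m and z of block_a in the frame of sheet between 0.002 and 0.01 m and angle between block_a's own z axis and vertical below 0.1 rad) or (distance of block_b from where it was at the start of the episode above 0.03 m and z of block_b in the frame of sheet between 0.002 and 0.01 m and angle between block_b's own z axis and vertical below 0.1 rad))), for 0.1 s.
At the end, for the whole second after the job is handed in: One block, which has to be the rough one since the other slides off, lies flat and at rest on the sloping board, its centre within 25 mm of the middle along and across the slope; the other lies flat and at rest on the baking sheet, its centre anywhere over the sheet ((((x of block_a in the frame of rest between -0.025 and 0.025 m and y of block_a in the frame of rest between -0.025 and 0.025 m and z of block_a in the frame of rest between -0.005 and 0.005 m and angle between the z axis of block_a and the z axis of rest, either way round below 0.1 rad) and (z of block_b in the frame of sheet between 0.002 and 0.01 m and angle between block_b's own z axis and vertical below 0.1 rad and x of block_b in the frame of sheet between -0.14 and 0.14 m and y of block_b in the frame of sheet between -0.2 and 0.2 m)) or ((x of block_b in the frame of rest between -0.025 and 0.025 m and y of block_b in the frame of rest between -0.025 and 0.025 m and z of block_b in the frame of rest between -0.005 and 0.005 m and angle between the z axis of block_b and the z axis of rest, either way round below 0.1 rad) and (z of block_a in the frame of sheet between 0.002 and 0.01 m and angle between block_a's own z axis and vertical below 0.1 rad and x of block_a in the frame of sheet between -0.14 and 0.14 m and y of block_a in the frame of sheet between -0.2 and 0.2 m))) and linear speed of each of block_a, block_b below 0.02 m/s); the robot touches nothing.
It fails at once if a block is dropped onto the board (faster than 0.7 m/s within 60 mm of its middle) ((linear speed of block_a above 0.7 m/s and distance between block_a and rest below 0.06 m) or (linear speed of block_b above 0.7 m/s and distance between block_b and rest below 0.06 m)).
It fails at once if a block slides down the board, 50 mm or more below its middle ((x of block_a in the frame of rest between 0.05 and 0.2 m and y of block_a in the frame of rest between -0.1 and 0.1 m and z of block_a in the frame of rest below 0.015 m) or (x of block_b in the frame of rest between 0.05 and 0.2 m and y of block_b in the frame of rest between -0.1 and 0.1 m and z of block_b in the frame of rest below 0.015 m)).
It also fails if it takes over 45 s, if anything falls off the work surface, if the arm or the gripper's body presses on something with over 40 N, if the wrist force passes 120 N, or if a joint passes its speed limit or range.

ROBOT

A 6-joint arm with a two-finger parallel gripper is mounted at the origin on the work surface. World frame = base frame: x ahead of the robot, y to its left, z up, the work surface at z = 0. Lengths are in m, angles in rad, forces in N, time in s.
With the tool pointing down it reaches from about 0.25 to 0.775 m from the base axis. Payload 4 kg.
Tool frame: the origin (TCP) lies on the centre line of the jaws, within the pads' length; the fingertips stand 25 mm ahead of it and the grasp point (between the pads) lies 6 mm ahead of it; z points along the fingers, y is the line along which they close (so a half turn about z gives the same grasp; the last joint's range is limited). The gripper opens to 94 mm and grips with 3 to 60 N. Pads are 16 mm wide; open, the fingers measure 119 mm over their backs; the gripper's body (75 mm by 177 mm) begins 78 mm behind the grasp point.
Start: joints at [1.096, 0.087, 1.371, -0, 1.684, -0.103], TCP at [0.2, 0.512, 0.231] pointing down, gripper open.
Joint ranges: [-3.1, 3.1], [-0.76, 2.03], [0.27, 2.55], [-1.08, 4.22], [0.17, 2.65], [-2.57, 2.57]. Speed limits (rad/s): [2.79, 2.79, 3.14, 3.14, 3.14, 3.14].

INTERFACE

Orientations are given as [roll, pitch, yaw] about the fixed x, y, z axes, in that order (R = Rz(yaw) Ry(pitch) Rx(roll)).
In Python, from bench import robot, imaging gives the robot as it stands. The module is installed in compiled form; this text tells all that it offers.
- The arm moves only by the tool drive_tool, never from a script. Its argument "series" is a list of rows, each a list of 3 entries, a list of its own where there are three numbers: the finger opening in m, from 0 to 0.094, then the shift along the tool's x, y, z in m, then the turn, a rotation vector about the tool's x, y, z in rad. A call has 1 to 5 rows; each row is the pose to reach, as a shift and turn from the pose commanded when the call began, along the tool's axes at that moment; what a row does not reach only later rows make up. A row lasts 1/8 s, in which the tool goes at most 62.5 mm and 10.7 degrees, less where a joint would pass 70% of its speed; a pose out of reach is approached as far as the arm can. A call with a gripper value outside its range is refused whole. The fingers move at their own pace and stop on an object; the grip force is fixed at half the most. Time passes only in rows, so rows that repeat a pose let the fingers close. It gives the time, the measured TCP pose, the force, the opening and the grip force at its end, in the units of the state.
- robot.get_obs(): the state, without advancing time (a new reading comes with each control period).
- imaging.snapshot(name): name is "side" or "top"; returns the picture (400x640x3 uint8, red, green, blue); there is no depth.
- imaging.get_calibration(name): a dict with "intrinsics" (3x3 intrinsics, pixels), "position" and "rotation" of the camera in the world. Camera axes: x right, y up, looking along -z (the intrinsics and any distortion apply to the point x, -y, -z); pixel columns grow to the right and rows downward; lengths in m; the calibration is good to about 2 mm. A picture is of the moment at which its call begins. get_calibration takes no time and is no camera call.
- robot.close_job(): hands the job in; it is judged then, once.
The state is a dict: "time": time; "joint_positions": joint angles; "qvel": joint speeds; "joint_torque": joint torques, N m; "tool_pos": TCP position; "ee_rot": TCP orientation; "wrist_force": force on the tool from outside, world axes, zero at the start; "wrist_torque": the same for the moment, N m; "width": finger opening in m; "finger_force": force on a finger pad.
Only numpy, scipy, OpenCV 4.12 (cv2) and the standard library are available. Lean on these libraries where they do the work, as an engineer would, in place of code of your own. Each camera call takes 0.05 s, during which the arm holds its last target. There are 200 camera calls.

## Working session

There is one attempt and no reset: what is moved stays moved. The work goes in short steps, Python scripts to look and compute and a tool call to move; the robot and the scene stay as the last step left them, time stands still between calls to the robot, and variables do not carry over. Pictures are saved under pics/ and viewed, at most 10 in all, crops included, and the job is handed in when it is done.

Besides the shell and the picture viewer there is one more tool, called after "Request:" as a command line: name --argument value ..., lists and objects as JSON in quotes. drive_tool: Moves the arm, as the interface text tells. Its arguments: {"type":"object","properties":{"series":{"type":"array"}},"required":["series"]}

```bash
mkdir -p pics; python3 - <<'E'
from bench import robot, imaging
import cv2
for n in("top","side"):
    im=imaging.snapshot(n); cv2.imwrite(f"pics/{n}0.png",im[:,:,::-1])
    c=imaging.get_calibration(n); print(n,c)
print(robot.get_obs())
E
```

```text
top {'intrinsics': array([[498.04848051,   0.        , 324.05761919],
       [  0.        , 498.04848051, 192.90812384],
       [  0.        ,   0.        ,   1.        ]]), 'position': array([0.43816309, 0.01212328, 1.05780353]), 'rotation': array([ 0.11211986, -0.01307348, -1.54423543])}
side {'intrinsics': array([[484.17842409,   0.        , 314.16060417],
       [  0.        , 484.17842409, 187.40122976],
       [  0.        ,   0.        ,   1.        ]]), 'position': array([ 0.28017245, -0.57176106,  0.68842089]), 'rotation': array([ 0.78714665,  0.01561402, -0.4729054 ])}
{'time': 0.1, 'joint_positions': array([ 1.09589984e+00,  8.78857399e-02,  1.37209576e+00, -3.45134052e-05,
        1.68358565e+00, -1.03083300e-01]), 'qvel': array([-0.00107278, -0.00019312, -0.00395224,  0.00150186, -0.00117896,
        0.00035602]), 'joint_torque': array([ 1.48915555e-03, -3.41251159e+01, -3.03301978e+01,  7.19711487e-02,
        3.04840459e-02, -1.11843360e-04]), 'tool_pos': array([0.19962134, 0.51202172, 0.22942236]), 'ee_rot': array([-3.13962510e+00, -1.69057988e-04,  2.76977545e+00]), 'wrist_force': array([-0.20926588,  0.26382928,  0.45253434]), 'wrist_torque': array([-0.03132561, -0.04912027,  0.04106539]), 'finger_force': 0.0, 'width': 0.09413682986946047}
```

View pics/top0.png

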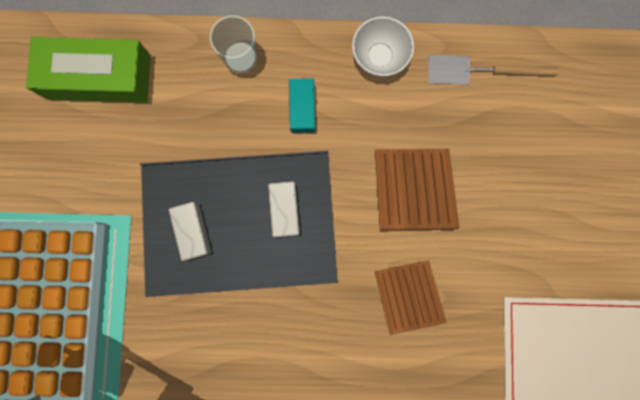

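View pics/side0.png

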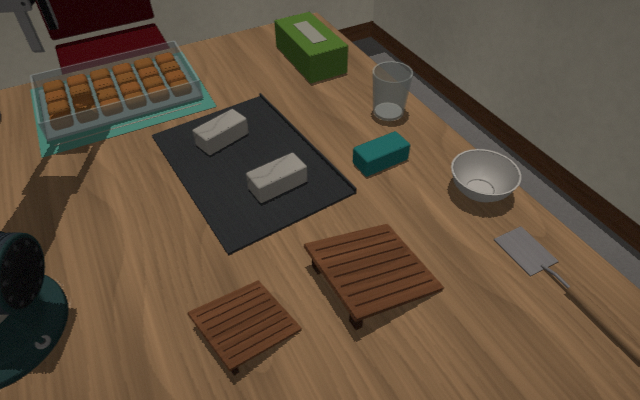

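The top view shows marble blocks at (187,231) and (284,209) on the dark sheet. A turquoise decoy is at (302,105). There are two wooden boards, a larger one at (416,189) and a smaller one at (410,297); the larger one is meant. In the side view they appear at: blocks (221,132) and (277,177), large board (373,272), small board (245,325).

```bash
cat > h.py <<'E'
import numpy as np, cv2
from scipy.spatial.transform import Rotation as R
from bench import robot, imaging
def ray(n,px):
    c=imaging.get_calibration(n);K=c['intrinsics']
    d=np.linalg.inv(K)@np.r_[px,1.]; d=R.from_euler('xyz',c['rotation']).apply(d*[1,-1,-1])
    return np.array(c['position']),d
def plane(n,px,z):
    p,d=ray(n,px); return p+d*(z-p[2])/d[2]
def tri(a,b):  # top px, side px
    p,d=ray('top',a);q,e=ray('side',b)
    s=np.linalg.lstsq(np.c_[d,-e],q-p,rcond=None)[0]
    u,v=p+d*s[0],q+e*s[1]; return (u+v)/2,np.linalg.norm(u-v)
def quads(mask,amin):
    cs=cv2.findContours(mask.astype(np.uint8),cv2.RETR_EXTERNAL,cv2.CHAIN_APPROX_NONE)[0]
    out=[]
    for c in cs:
        if cv2.contourArea(c)<amin: continue
        hl=cv2.convexHull(c); out.append(cv2.approxPolyN(hl,4,ensure_convex=True).reshape(-1,2).astype(float))
    return out
E
python3 - <<'E'
from h import *
T=cv2.imread('pics/top0.png');S=cv2.imread('pics/side0.png')
for n,I in(('top',T),('side',S)):
    h,s,v=cv2.split(cv2.cvtColor(I,cv2.COLOR_BGR2HSV))
    print(n,'blk hsv',[(h[y,x],s[y,x],v[y,x]) for x,y in ([(187,225),(290,215),(205,256)] if n=='top' else [(215,130),(275,170),(270,190),(235,145)])],
     'brd',[(h[y,x],s[y,x],v[y,x]) for x,y in ([(416,189),(388,170),(480,190),(500,250)] if n=='top' else [(373,255),(360,280),(480,330),(200,250)])])
    roi=np.zeros(h.shape,bool)
    if n=='top': roi[165:285,150:325]=1
    else: roi[105:215,180:315]=1
    thr=150 if n=='top' else 110
    for t in (thr,thr+20,thr+40): 
        for q in quads(roi&(s<70)&(v>t),200): print('block',t,q.tolist())
    roi[:]=0
    if n=='top': roi[140:345,360:475]=1
    else: roi[215:375,180:450]=1
    for hi in (115,130,145):
        for q in quads(cv2.morphologyEx((roi&(v<hi)).astype(np.uint8),cv2.MORPH_CLOSE,np.ones((5,5))),1000): print('board',hi,q.tolist())
a=cv2.resize(T[140:345,360:475],None,fx=2.5,fy=2.5);b=cv2.resize(S[215:385,180:450],None,fx=1.7,fy=1.7)
c=np.zeros((max(a.shape[0],b.shape[0]),a.shape[1]+b.shape[1],3),np.uint8);c[:a.shape[0],:a.shape[1]]=a;c[:b.shape[0],a.shape[1]:]=b
cv2.imwrite('pics/crop.png',c)
E
```

```text
top blk hsv [(np.uint8(22), np.uint8(27), np.uint8(208)), (np.uint8(21), np.uint8(28), np.uint8(211)), (np.uint8(75), np.uint8(8), np.uint8(65))] brd [(np.uint8(13), np.uint8(168), np.uint8(102)), (np.uint8(13), np.uint8(171), np.uint8(136)), (np.uint8(16), np.uint8(128), np.uint8(183)), (np.uint8(16), np.uint8(130), np.uint8(185))]
block 150 [[206.0, 253.0], [181.0, 260.0], [168.0, 209.0], [193.0, 201.0]]
block 150 [[298.0, 234.0], [273.0, 236.0], [268.0, 183.0], [294.0, 181.0]]
block 170 [[205.0, 253.0], [182.0, 259.0], [169.0, 209.0], [193.0, 202.0]]
block 170 [[297.0, 234.0], [273.0, 236.0], [269.0, 184.0], [293.0, 182.0]]
block 190 [[205.0, 252.0], [182.0, 258.0], [170.0, 209.0], [192.0, 202.0]]
block 190 [[297.0, 233.0], [273.0, 235.0], [269.0, 184.0], [293.0, 182.0]]
board 130 [[442.0, 326.0], [395.0, 328.0], [380.0, 270.0], [424.0, 265.0]]
board 130 [[441.0, 152.0], [459.0, 230.0], [380.0, 231.0], [384.0, 149.0]]
board 145 [[446.0, 322.0], [390.0, 335.0], [372.0, 272.0], [426.0, 260.0]]
board 145 [[459.0, 231.0], [377.0, 231.0], [375.0, 150.0], [448.0, 149.0]]
side blk hsv [(
[... 338 characters left out ...]
nt8(118), np.uint8(117))]
block 110 [[306.0, 166.0], [258.0, 188.0], [246.0, 173.0], [292.0, 152.0]]
block 110 [[246.0, 118.0], [206.0, 140.0], [192.0, 130.0], [232.0, 109.0]]
block 130 [[305.0, 166.0], [259.0, 187.0], [247.0, 173.0], [292.0, 153.0]]
block 130 [[245.0, 118.0], [206.0, 139.0], [193.0, 129.0], [232.0, 109.0]]
board 115 [[303.0, 327.0], [252.0, 412.0], [184.0, 318.0], [224.0, 243.0]]
board 115 [[445.0, 288.0], [377.0, 380.0], [291.0, 246.0], [387.0, 223.0]]
board 115 [[312.0, 215.0], [228.0, 256.0], [204.0, 225.0], [202.0, 215.0]]
board 130 [[449.0, 215.0], [449.0, 374.0], [180.0, 374.0], [180.0, 215.0]]
board 145 [[449.0, 215.0], [449.0, 374.0], [180.0, 374.0], [180.0, 215.0]]
```

View pics/crop.png

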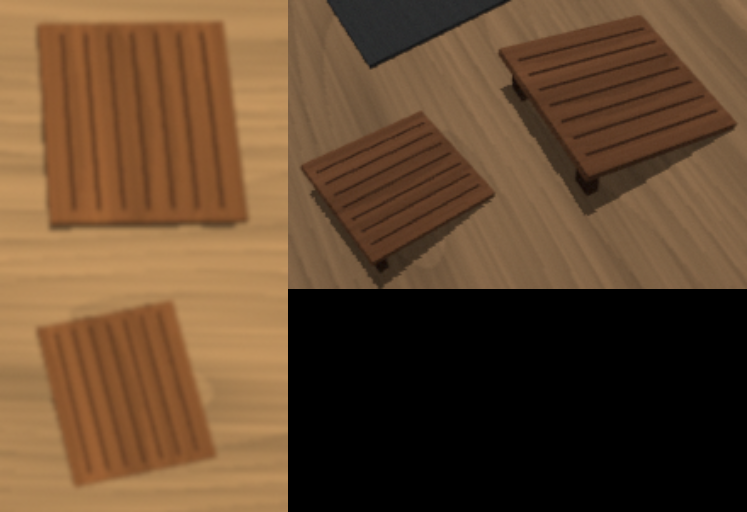

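The crop confirms the choice. The upper board, top px (375..459, 149..229) and side px (304..443, 224..319), is clearly larger than the one at (410,297), so it is the drying board. Next I'll triangulate it.

```bash
python3 - <<'E'
from h import *
np.set_printoptions(precision=4,suppress=True)
B=[((380,228),(304,245)),((458.8,227.5),(353.5,318)),((448.4,149),(443,288)),((374.8,149.2),(387,224))]
P=[]
for a,b in B:
    p,e=tri(a,b);P.append(p);print('board',p,e)
P=np.array(P);c=P.mean(0);x=P[2]+P[3]-P[0]-P[1];y=P[0]+P[3]-P[1]-P[2]
print('c',c,'L',np.linalg.norm(x)/2,'W',np.linalg.norm(y)/2,'yaw x',np.degrees(np.arctan2(x[1],x[0])),'slope',np.degrees(np.arcsin(-x[2]/np.linalg.norm(x))),'yaw y',np.degrees(np.arctan2(y[1],y[0]))-90)
# blocks: corners near-right.. order
for nm,T,S in(('A',[(205.5,253),(181.5,259.5),(168.5,209),(193,201.5)],[(206,139.5),(192.5,129.5),(232,109),(245.5,118)]),
              ('B',[(297.5,234),(273,236),(268.5,183.5),(293.5,181.5)],[(258.5,187.5),(246.5,173),(292,152.5),(305.5,166)])):
    Q=np.array([tri(a,b)[0] for a,b in zip(T,S)])
    G=np.array([plane('top',a,.05) for a in T])
    for q in(Q,G):
        d=q[2]+q[3]-q[0]-q[1]
        print(nm,'c',q.mean(0),'L',np.linalg.norm(d)/2,'W',np.linalg.norm((q[1]+q[2]-q[0]-q[3]))/2,'yaw',np.degrees(np.arctan2(d[1],d[0])))
    print(' side@.05',np.mean([plane('side',a,.05) for a in S],0))
for n,c in(('top',[(141,163),(328,152),(337,283),(146,296)]),): print('sheet',np.array([plane(n,a,.006) for a in c]))
o=robot.get_obs();print(R.from_euler('xyz',o['ee_rot']).as_matrix())
E
```

```text
board [ 0.4842 -0.1128  0.0539] 0.0013546095548416998
board [ 0.488  -0.2703  0.0591] 0.0012066580415647254
board [ 0.6613 -0.2647  0.0058] 0.003645488528633638
board [ 0.656  -0.1057  0.0063] 0.0034575326833754545
c [ 0.5724 -0.1884  0.0313] L 0.17991296707219048 W 0.1582865540078805 yaw x 2.1140930609744326 slope 16.28982514761873 yaw y 1.6480103001461117
A c [0.4697 0.2753 0.0489] L 0.10618865794546593 W 0.05034999469005839 yaw 17.477834057337965
A c [0.4679 0.2754 0.05  ] L 0.1063213768110877 W 0.0502086881816041 yaw 17.181529687040538
 side@.05 [0.471  0.2733 0.05  ]
B c [0.5192 0.0837 0.0488] L 0.10614215803051463 W 0.05041431220937586 yaw 6.909906149650125
B c [0.5176 0.0841 0.05  ] L 0.10713182277873604 W 0.050255202695482316 yaw 6.655483681554939
 side@.05 [0.5202 0.0821 0.05  ]
sheet [[ 0.6101  0.3929  0.006 ]
 [ 0.6454 -0.0046  0.006 ]
 [ 0.3688 -0.0305  0.006 ]
 [ 0.3322  0.3638  0.006 ]]
[[-0.9317  0.3633 -0.0009]
 [ 0.3633  0.9317 -0.0018]
 [ 0.0002 -0.002  -1.    ]]
```

```bash
cat >> h.py <<'E'
def target(xyz,yaw,tilt=0.):
    """shift and turn in tool axes; yaw = block's long axis (deg), tilt = nose-down slope along it (deg)"""
    o=robot.get_obs(); M=R.from_euler('xyz',o['ee_rot'])
    zb=R.from_euler('z',yaw,degrees=True)*R.from_euler('y',tilt,degrees=True)
    c=[zb*R.from_euler('x',180,degrees=True), zb*R.from_euler('zx',[180,180],degrees=True)]
    best=min(((M.inv()*g).as_rotvec() for g in c),key=np.linalg.norm)
    print('shift',M.inv().apply(np.array(xyz)-o['tool_pos']).round(4),'turn',best.round(4),'pos',o['tool_pos'].round(4),'F',o['wrist_force'].round(2),'w',round(o['width'],4),'q',o['joint_positions'].round(2),'t',round(o['time'],2))
E
python3 - <<'E'
from h import *
y=np.radians(6.8)
target([.519-np.sin(y)*.012,.083+np.cos(y)*.012,.11],6.8)
E
```

```text
shift [-0.4478 -0.2729  0.1199] turn [-0.0019 -0.0006 -0.4905] pos [0.1996 0.512  0.2294] F [-0.21  0.26  0.45] w 0.0941 q [ 1.1   0.09  1.37 -0.    1.68 -0.1 ] t 0.1
```

Request:
drive_tool --series '[[0.094,[-0.448,-0.273,0.12],[-0.002,0,-0.49]],[0.094,[-0.448,-0.273,0.12],[-0.002,0,-0.49]],[0.094,[-0.448,-0.273,0.12],[-0.002,0,-0.49]],[0.094,[-0.448,-0.273,0.12],[-0.002,0,-0.49]],[0.094,[-0.448,-0.273,0.12],[-0.002,0,-0.49]]]'

```text
time: 0.72
tool_pos: [0.3798, 0.2761, 0.1622]
ee_rot: [3.14, 0.0, -3.023]
wrist_force: [0.2, 0.7, -0.2]
width: 0.0942
finger_force: 0.0
```

```bash
python3 - <<'E'
from h import *
y=np.radians(6.8)
target([.519-np.sin(y)*.012,.083+np.cos(y)*.012,.11],6.8)
E
```

```text
shift [-0.1154 -0.1963  0.0519] turn [ 0.002   0.0004 -0.0001] pos [0.3798 0.2761 0.1622] F [ 0.19  0.7  -0.16] w 0.0942 q [ 0.51 -0.07  1.67  0.    1.55 -1.18] t 0.72
```

Request:
drive_tool --series '[[0.094,[-0.115,-0.19,0.05],[0,0,0]],[0.094,[-0.115,-0.19,0.05],[0,0,0]],[0.094,[-0.115,-0.19,0.05],[0,0,0]],[0.094,[-0.115,-0.19,0.05],[0,0,0]],[0.094,[-0.115,-0.19,0.05],[0,0,0]]]'

```text
time: 1.35
tool_pos: [0.516, 0.1006, 0.111]
ee_rot: [3.14, -0.003, -3.028]
wrist_force: [-0.7, 0.2, -0.4]
width: 0.0938
finger_force: 0.0
```

```bash
python3 - <<'E'
from h import *
y=np.radians(6.8)
target([.519-np.sin(y)*.012,.083+np.cos(y)*.012,.038],6.8)
E
```

```text
shift [-0.0011 -0.0059  0.0729] turn [ 0.0018 -0.0027 -0.0048] pos [0.516  0.1006 0.111 ] F [-0.73  0.18 -0.37] w 0.0938 q [ 0.08  0.09  1.61  0.    1.45 -1.6 ] t 1.35
```

Request:
drive_tool --series '[[0.094,[-0.001,-0.004,0.03],[0,0,0]],[0.094,[-0.001,-0.004,0.071],[0,0,0]],[0.094,[-0.001,-0.004,0.071],[0,0,0]],[0.094,[-0.001,-0.004,0.071],[0,0,0]]]'

```text
time: 1.85
tool_pos: [0.5177, 0.1, 0.0431]
ee_rot: [3.139, 0.002, -3.022]
wrist_force: [-0.1, -0.7, 0.9]
width: 0.094
finger_force: 0.0
```

```bash
python3 - <<'E'
from h import *
y=np.radians(6.8)
target([.519-np.sin(y)*.012,.083+np.cos(y)*.012,.038],6.8)
E
```

```text
shift [ 0.0007 -0.005   0.0051] turn [0.0022 0.0022 0.0006] pos [0.5177 0.1    0.0431] F [-0.12 -0.74  0.89] w 0.094 q [ 0.08  0.15  1.68  0.    1.3  -1.61] t 1.85
```

Request:
drive_tool --series '[[0.094,[0,0.0025,0.004],[0,0,0]],[0.094,[0,0.005,0.004],[0,0,0]],[0.094,[0,0.0075,0.004],[0,0,0]],[0.094,[0,0.01,0.004],[0,0,0]],[0.094,[0,0.0125,0.004],[0,0,0]]]'

```text
time: 2.48
tool_pos: [0.5167, 0.1097, 0.0386]
ee_rot: [-3.139, 0.002, -3.024]
wrist_force: [0.1, -5.7, 1.4]
width: 0.0941
finger_force: 3.0
```

Request:
drive_tool --series '[[0.094,[0,0.0025,0],[0,0,0]],[0.094,[0,0.005,0],[0,0,0]],[0.094,[0,0.0075,0],[0,0,0]],[0.094,[0,0.01,0],[0,0,0]],[0.094,[0,0.0125,0],[0,0,0]]]'

```text
time: 3.1
tool_pos: [0.5153, 0.1221, 0.0386]
ee_rot: [-3.139, 0.002, -3.024]
wrist_force: [0.5, -5.6, 0.7]
width: 0.0943
finger_force: 2.9
```

Request:
drive_tool --series '[[0.094,[0,0.0025,0],[0,0,0]],[0.094,[0,0.005,0],[0,0,0]],[0.094,[0,0.0075,0],[0,0,0]],[0.094,[0,0.01,0],[0,0,0]],[0.094,[0,0.0125,0],[0,0,0]]]'

```text
time: 3.72
tool_pos: [0.5138, 0.1345, 0.0386]
ee_rot: [-3.139, 0.002, -3.024]
wrist_force: [0.3, -5.3, 0.9]
width: 0.0941
finger_force: 3.0
```

Request:
drive_tool --series '[[0.094,[0,0.0025,0],[0,0,0]],[0.094,[0,0.005,0],[0,0,0]],[0.094,[0,0.0075,0],[0,0,0]],[0.094,[0,0.01,0],[0,0,0]],[0.094,[0,0.0125,0],[0,0,0]]]'

```text
time: 4.35
tool_pos: [0.5123, 0.1469, 0.0386]
ee_rot: [-3.139, 0.002, -3.024]
wrist_force: [0.7, -5.7, 0.9]
width: 0.0941
finger_force: 3.0
```

The drag held steady at 5.3 to 5.7 N over about 40 mm of sliding, so this is the rough block. I'll push a little further, re-centre and grip.

Request:
drive_tool --series '[[0.094,[0,0.0025,0],[0,0,0]],[0.094,[0,0.005,0],[0,0,0]],[0.094,[0,-0.006,0],[0,0,0]],[0.094,[0,-0.015,0],[0,0,0]],[0.094,[0,-0.015,0],[0,0,0]]]'

```text
time: 4.97
tool_pos: [0.5132, 0.1333, 0.0377]
ee_rot: [3.139, 0.0, -3.025]
wrist_force: [-0.7, -0.4, -0.5]
width: 0.094
finger_force: 0.0
```

Request:
drive_tool --series '[[0.07,[0,0,0.001],[0,0,0]],[0.04,[0,0,0.001],[0,0,0]],[0.04,[0,0,0.001],[0,0,0]],[0.04,[0,0,0.001],[0,0,0]],[0.04,[0,0,0.001],[0,0,0]]]'

```text
time: 5.6
tool_pos: [0.5132, 0.1331, 0.0367]
ee_rot: [3.141, 0.0, -3.023]
wrist_force: [0.0, -2.6, 0.3]
width: 0.0536
finger_force: 30.0
```

Request:
drive_tool --series '[[0.04,[0,0,0],[0,0,0]],[0.04,[0,0,-0.02],[0,0,0]],[0.04,[0,0,-0.06],[0,0,0]],[0.04,[0,0,-0.1],[0,0,0]],[0.04,[0,0,-0.1],[0,0,0]]]'

```text
time: 6.22
tool_pos: [0.5148, 0.1345, 0.1389]
ee_rot: [3.138, 0.006, -3.023]
wrist_force: [-0.0, 0.8, -7.4]
width: 0.0539
finger_force: 30.0
```

```bash
python3 - <<'E'
from h import *
cv2.imwrite('pics/lift_top.png',imaging.snapshot('top')[:,:,::-1]);cv2.imwrite('pics/lift_side.png',imaging.snapshot('side')[:,:,::-1])
target([.572,-.188,.2],2,16)
E
```

```text
shift [-0.0216 -0.3265 -0.0667] turn [-0.0092  0.2755  0.0833] pos [0.5117 0.1338 0.1342] F [-0.1   0.03 -9.15] w 0.0538 q [ 0.15  0.08  1.57  0.    1.49 -1.54] t 6.33
```

View pics/lift_side.png

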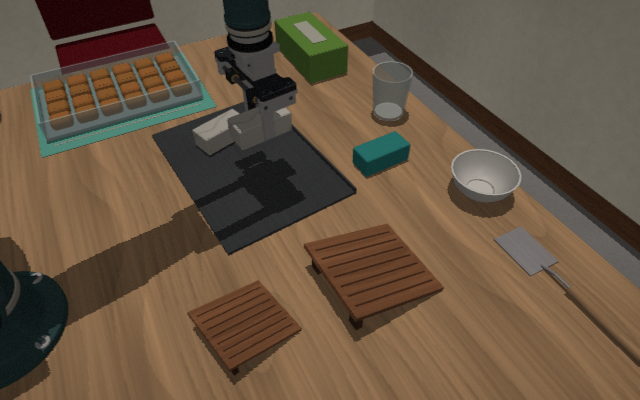

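The side view shows the block held level near (262,128). Next I'll move it over the board at a 16° tilt.

Request:
drive_tool --series '[[0.04,[-0.02,-0.05,-0.066],[-0.003,0.05,0.016]],[0.04,[-0.02,-0.1,-0.066],[-0.006,0.11,0.03]],[0.04,[-0.02,-0.15,-0.066],[-0.007,0.17,0.05]],[0.04,[-0.02,-0.2,-0.066],[-0.008,0.22,0.07]],[0.04,[-0.02,-0.25,-0.066],[-0.009,0.2755,0.083]]]'

```text
time: 6.95
tool_pos: [0.5618, -0.1135, 0.1982]
ee_rot: [3.139, -0.282, -3.106]
wrist_force: [-0.3, 1.5, -6.6]
width: 0.0541
finger_force: 30.0
```

```bash
python3 - <<'E'
from h import *
target([.6,-.187,.16],2,16)
E
```

```text
shift [-0.0448 -0.0749  0.0266] turn [ 0.0021 -0.0023  0.0005] pos [ 0.5618 -0.1135  0.1982] F [-0.25  1.48 -6.56] w 0.0541 q [-0.25  0.35  1.15 -0.08  1.91 -1.88] t 6.95
```

Request:
drive_tool --series '[[0.04,[-0.02,-0.035,0.012],[0.001,0,0]],[0.04,[-0.045,-0.07,0.026],[0.002,-0.001,0]],[0.04,[-0.045,-0.07,0.026],[0.002,-0.001,0]],[0.04,[-0.045,-0.07,0.026],[0.002,-0.001,0]],[0.04,[-0.045,-0.07,0.026],[0.002,-0.001,0]]]'

```text
time: 7.58
tool_pos: [0.601, -0.1799, 0.1649]
ee_rot: [-3.14, -0.274, -3.105]
wrist_force: [0.3, -0.7, -6.9]
width: 0.0535
finger_force: 30.0
```

```bash
python3 - <<'E'
from h import *
cv2.imwrite('pics/over_side.png',imaging.snapshot('side')[:,:,::-1])
target([.585,-.187,.078],2,16)
target([.5805,-.187,.062],2,16)
E
```

```text
shift [-0.0078 -0.0062  0.0888] turn [-0.0028  0.006   0.0013] pos [ 0.6012 -0.18    0.1656] F [ 1.53 -1.1  -5.66] w 0.054 q [-0.33  0.47  1.04 -0.1   1.88 -1.96] t 7.62
shift [-0.0078 -0.006   0.1054] turn [-0.0028  0.006   0.0013] pos [ 0.6012 -0.18    0.1656] F [ 1.53 -1.1  -5.66] w 0.054 q [-0.33  0.47  1.04 -0.1   1.88 -1.96] t 7.62
```

View pics/over_side.png

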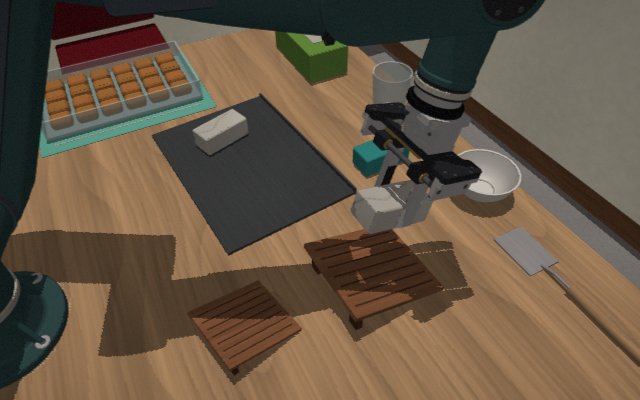

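The side view shows the block at (390,207), tilted like the board and above it. Now to lower it.

Request:
drive_tool --series '[[0.04,[-0.004,-0.006,0.025],[0,0.003,0]],[0.04,[-0.008,-0.006,0.055],[0,0.006,0]],[0.04,[-0.008,-0.006,0.075],[0,0.006,0]],[0.04,[-0.008,-0.006,0.085],[0,0.006,0]],[0.04,[-0.008,-0.006,0.085],[0,0.006,0]]]'

```text
time: 8.25
tool_pos: [0.5859, -0.1873, 0.0813]
ee_rot: [-3.139, -0.28, -3.106]
wrist_force: [-0.3, -0.7, -6.7]
width: 0.054
finger_force: 30.0
```

```bash
python3 - <<'E'
from h import *
for n in('top','side'):
    I=imaging.snapshot(n)[:,:,::-1]; cv2.imwrite(f'pics/low_{n}.png',I)
A=cv2.imread('pics/low_top.png')[120:260,330:500];B=cv2.imread('pics/low_side.png')[160:340,270:470]
A=cv2.resize(A,(400,330));B=cv2.resize(B,(400,360));c=np.zeros((360,800,3),np.uint8);c[:330,:400]=A;c[:,400:]=B
cv2.imwrite('pics/low.png',c)
target([.5805,-.187,.062],2,16)
E
```

```text
shift [0.0005 0.0011 0.0216] turn [-0.0036  0.0017  0.0001] pos [ 0.5869 -0.1878  0.0826] F [ 0.7  -0.05 -7.08] w 0.0538 q [-0.35  0.49  1.18 -0.11  1.72 -1.95] t 8.35
```

View pics/low.png

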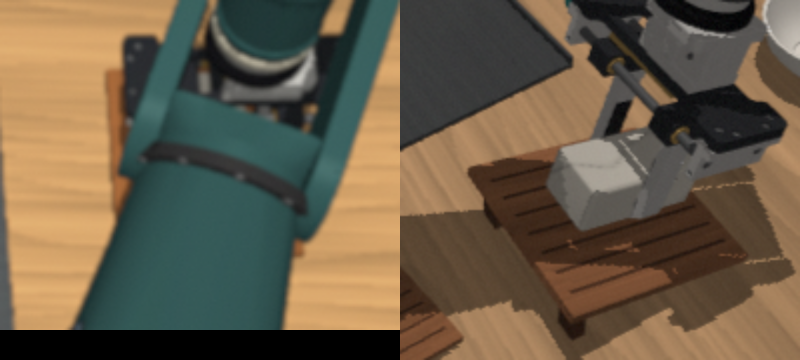

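```bash
python3 - <<'E'
from h import *
o=robot.get_obs();M=R.from_euler('xyz',o['ee_rot']);
c=np.array(o['tool_pos'])
for px,h in(((361.5,274),.0307),((343.5,253),.0307),((347,240.5),-.0133),((364.5,253),-.0133)):
    p,d=ray('side',px);n=M.apply([0,0,1]);pt=p+d*((c+n*h-p)@n)/(d@n)
    print(M.inv().apply(pt-c).round(4))
E
```

```text
[ 0.0468 -0.0241  0.0307]
[0.0502 0.0237 0.0307]
[ 0.0656  0.0113 -0.0133]
[ 0.0537 -0.0197 -0.0133]
```

The robot-side end of the block is about 50 to 54 mm from the tool axis, so it is centred in the grip to within a few mm. I'll lower it to contact.

Request:
drive_tool --series '[[0.04,[0,0.001,0.008],[-0.003,0,0]],[0.04,[0,0.001,0.014],[-0.003,0,0]],[0.04,[0,0.001,0.018],[-0.003,0,0]],[0.04,[0,0.001,0.018],[-0.003,0,0]]]'

```text
time: 8.85
tool_pos: [0.5807, -0.187, 0.0632]
ee_rot: [3.141, -0.281, -3.107]
wrist_force: [-0.1, -0.4, -6.2]
width: 0.0538
finger_force: 30.0
```

Request:
drive_tool --series '[[0.04,[0,0,0.0015],[0,0,0]],[0.04,[0,0,0.0015],[0,0,0]]]'

```text
time: 9.1
tool_pos: [0.5807, -0.1871, 0.0624]
ee_rot: [3.141, -0.28, -3.107]
wrist_force: [-0.3, 0.3, -7.3]
width: 0.0539
finger_force: 30.0
```

Request:
drive_tool --series '[[0.04,[0,0,0.001],[0,0,0]],[0.04,[0,0,0.001],[0,0,0]]]'

```text
time: 9.35
tool_pos: [0.5807, -0.1871, 0.0623]
ee_rot: [3.141, -0.279, -3.107]
wrist_force: [-1.1, 0.3, -2.7]
width: 0.054
finger_force: 30.0
```

Request:
drive_tool --series '[[0.04,[0,0,0.001],[0,0,0]],[0.04,[0,0,0.001],[0,0,0]]]'

```text
time: 9.6
tool_pos: [0.5807, -0.1871, 0.0623]
ee_rot: [-3.141, -0.278, -3.107]
wrist_force: [-0.7, 2.1, 3.3]
width: 0.054
finger_force: 30.0
```

The block is in contact, so I'll release it and back off along the board's normal.

Request:
drive_tool --series '[[0.058,[0,0,0],[0,0,0]],[0.066,[0,0,0],[0,0,0]],[0.08,[0,0,0],[0,0,0]],[0.08,[0,0,0],[0,0,0]]]'

```text
time: 10.1
tool_pos: [0.58, -0.1871, 0.0602]
ee_rot: [3.141, -0.281, -3.107]
wrist_force: [0.3, -0.6, -0.1]
width: 0.0794
finger_force: 0.0
```

Request:
drive_tool --series '[[0.08,[0,0,-0.02],[0,0,0]],[0.08,[0,0,-0.06],[0,0,0]],[0.08,[0,0,-0.1],[0,0,0]],[0.08,[0,0.06,-0.12],[0,0,0]],[0.08,[0,0.12,-0.12],[0,0,0]]]'

```text
time: 10.72
tool_pos: [0.6104, -0.0656, 0.1781]
ee_rot: [-3.141, -0.275, -3.109]
wrist_force: [0.3, 0.5, -0.4]
width: 0.0798
finger_force: 0.0
```

Request:
drive_tool --series '[[0.08,[0,0.06,0],[0,0,0]],[0.08,[0,0.12,0],[0,0,0]],[0.08,[0,0.18,0],[0,0,0]],[0.08,[0,0.18,0],[0,0,0]],[0.08,[0,0.18,0],[0,0,0]]]'

```text
time: 11.35
tool_pos: [0.6028, 0.1135, 0.1757]
ee_rot: [-3.141, -0.28, -3.107]
wrist_force: [0.2, -0.1, -0.0]
width: 0.0801
finger_force: 0.0
```

```bash
python3 - <<'E'
from h import *
for n in('top','side'): cv2.imwrite(f'pics/end_{n}.png',imaging.snapshot(n)[:,:,::-1])
print(robot.get_obs()['tool_pos'])
I=cv2.imread('pics/end_top.png');h,s,v=cv2.split(cv2.cvtColor(I,cv2.COLOR_BGR2HSV))
roi=np.zeros(h.shape,bool);roi[130:250,365:470]=1
for q in quads(roi&(s<70)&(v>150),200): print(q.tolist(),np.mean([plane('top',a,.0748) for a in q],0), 'expect', np.array([.572,-.188,.032])+.044*np.array([.2755,.0096,.961]))
E
```

```text
[0.60301462 0.11235783 0.17578059]
[[430.0, 155.0], [435.0, 205.0], [408.0, 205.0], [404.0, 155.0]] [ 0.58069936 -0.18713826  0.0748    ] expect [ 0.584122  -0.1875776  0.074284 ]
```

View pics/end_side.png

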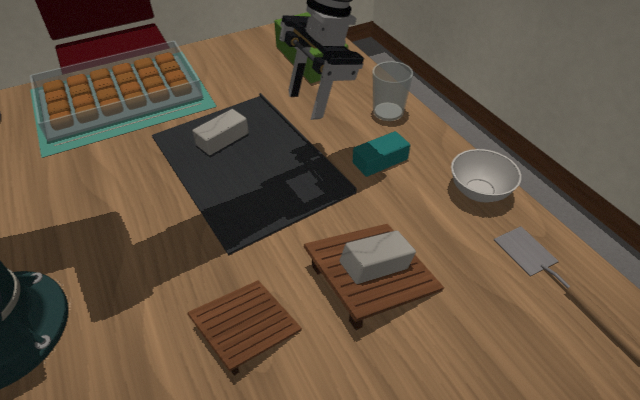

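View pics/end_top.png

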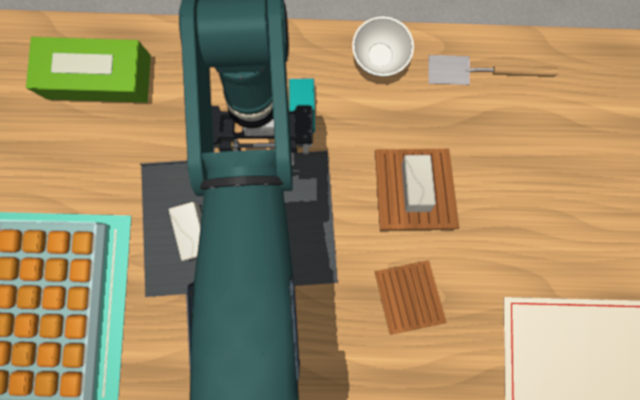

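The block lies flat and still in the middle of the large board, at top (419,182) and side (378,256), about 4 mm from the centre. The other block is untouched on the sheet and the gripper is clear of everything.

```bash
python3 -c "
from bench import robot
print(robot.close_job())"
```

```text
the job is handed in; nothing more can be done
None
```

I identified the rough block by its drag (about 5.5 N), set it flat and at rest about 4 mm from the middle of the drying board, left the other untouched on the sheet, and handed the job in; no verdict came back.

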